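Find the full tin of eyelets and put it on the counting scale

TASK

One of the four look-alike closed metal tins still holds a full cartridge of brass eyelets; the other three hold only an empty sleeve, and nothing on the outside tells which. Find the full one by its weight and stand it upright in the middle of the counting scale's pan, gently, so that the pan is never driven down near its overload stop. Leave the three empty tins standing where they were, and do not disturb the other things on the bench.

Things in the scene. Friction and masses are not known exactly. Their poses are not given: they have to be found in the camera images.
- tin_1: closed square storage tin of bare metal with a plain paper patch, 58 x 58 mm and 72 mm tall, standing upright; all four tins look alike. Origin: centre of its underside, z up through the lid, x and y square to its side walls. A tin with only an empty sleeve in it weighs 0.11 to 0.18 kg, the one with the full cartridge 0.40 to 0.66 kg; which one is full changes from start to start
- tin_2: closed square storage tin of bare metal with a plain paper patch, 58 x 58 mm and 72 mm tall, standing upright; all four tins look alike. Origin: centre of its underside, z up through the lid, x and y square to its side walls. A tin with only an empty sleeve in it weighs 0.11 to 0.18 kg, the one with the full cartridge 0.40 to 0.66 kg; which one is full changes from start to start
- tin_3: closed square storage tin of bare metal with a plain paper patch, 58 x 58 mm and 72 mm tall, standing upright; all four tins look alike. Origin: centre of its underside, z up through the lid, x and y square to its side walls. A tin with only an empty sleeve in it weighs 0.11 to 0.18 kg, the one with the full cartridge 0.40 to 0.66 kg; which one is full changes from start to start
- tin_4: closed square storage tin of bare metal with a plain paper patch, 58 x 58 mm and 72 mm tall, standing upright; all four tins look alike. Origin: centre of its underside, z up through the lid, x and y square to its side walls. A tin with only an empty sleeve in it weighs 0.11 to 0.18 kg, the one with the full cartridge 0.40 to 0.66 kg; which one is full changes from start to start
- scale: low bench scale fixed to the worktop, white housing 190 x 180 mm (x, y) and 48 mm high, carrying the pan; origin: centre of its underside, z up
- pan_top (a point): centre of the upper face of the scale's pan, a flat square steel plate 150 x 150 mm without a rim, 75 mm above the worktop when empty; the point sinks with the pan; its axes are square to the plate's edges
- pan (a joint): how far the spring-borne pan has sunk, m: 0 empty, about 1 mm per newton of load on it, overload stop at 0.014
- paint_tin: bystander among the tins: round closed paint tin, 68 mm across, 78 mm tall; origin: centre of its underside
- tape_roll: bystander among the tins: roll of tape lying flat, 84 mm across, 36 mm tall; origin: centre of its underside
- brush_can: bystander: open round can, 74 mm across, 105 mm tall, with brushes standing up to 190 mm; origin: centre of its underside
- glue: bystander: closed bottle, 52 mm across, 150 mm tall; origin: centre of its underside
- marker_box: bystander: carton 70 x 140 x 50 mm (x, y, z); origin: centre of its underside
- filling_knife: bystander: flat filling knife, 200 mm long along its x, under 30 mm high, lying beyond the tins on the left; origin at its middle

How it is judged:
By the outcome, as a careful person would: the job done as asked, in the order asked, and still so for the second after the job is handed in, with the robot touching nothing.
It also fails if it takes over 72 s, if anything falls off the work surface, if the arm or the gripper's body presses on something with over 40 N, if the wrist force passes 120 N, or if a joint passes its speed limit or range.

ROBOT

A 7-joint arm with a two-finger parallel gripper is mounted at the origin on the work surface. World frame = base frame: x ahead of the robot, y to its left, z up, the work surface at z = 0. Lengths are in m, angles in degrees, forces in N, time in s.
With the tool pointing down it reaches from about 0.4 to 0.925 m from the base axis. Payload 5.6 kg.
Tool frame: the origin (TCP) lies at the very end of the fingers, on their centre line; the grasp point (between the pads) lies 19 mm behind it; y points along the fingers, x is the direction in which the jaws open and shut, and the axes are right-handed (so a half turn about y gives the same grasp; the last joint's range is limited). The gripper opens to 85 mm and grips with 20 to 120 N. Pads are 22 mm wide; open, the fingers measure 114 mm over their backs; the gripper's body (76 mm by 85 mm) begins 54 mm behind the grasp point. The pads swing forward as they close: fully open they stand 13 mm farther back than shut.
Start: joints at [-67.093, 26.786, -0.665, 91.828, 0.344, 61.387, -3.226], TCP at [0.279, 0.587, 0.206] pointing down, gripper open.
Joint ranges: [-144.91, 144.91], [-17.63, 115.5], [-89.93, 88.59], [15.96, 139.68], [-74.01, 254.01], [8.47, 105.57], [-167.45, 167.45]. Speed limits (degrees/s): [147.25, 147.25, 180, 180, 180, 180, 180].

INTERFACE

Orientations are given as a 3x3 rotation matrix whose columns are the frame's x, y, z axes.
In Python, from plant import ctrl gives the robot as it stands.
- The arm moves only by the tool carry_out, never from a script. Its argument "deltas" is text: rows parted by semicolons, each of 7 numbers parted by spaces: the shift along the world's x, y, z in mm, then the turn, a rotation vector about the world's x, y, z in units of 6 degrees (1.0 is 6 degrees), then the finger opening in mm, from 0 to 85.4. A call has 1 to 5 rows; each row shifts and turns the commanded pose from where the row before left it; what a row does not reach is not made up. A row lasts 1/12 s, in which the tool goes at most 41.7 mm and 7.16 degrees, less where a joint would pass 70% of its speed; a pose out of reach is approached as far as the arm can. A call with a gripper value outside its range is refused whole. The fingers move at their own pace and stop on an object; "newtons" is the grip in N (left out, the last holds). Time passes only in rows, so rows that do not move let the fingers close. It gives the time, the measured TCP pose, the force and the opening at its end, in the units of the state.
- ctrl.state(): the state, without advancing time (a new reading comes with each control period).
- ctrl.camera(name): name is "side" or "top"; returns a dict with "image" (480x640x3 uint8, red, green, blue), "mtx" (3x3 intrinsics, pixels), "R" (3x3) and "t" (3): a world point X has camera coordinates R X + t. Camera axes: x right, y down, z forward; pixel columns grow to the right and rows downward; lengths in m; the calibration is good to about 2 mm. A picture is of the moment at which its call begins. There is no depth.
- ctrl.hand_in(): hands the job in, once; it reports no verdict.
The state is a dict: "time": time; "qpos": joint angles; "dq": joint speeds; "tau": joint torques, N m; "tool_pos": TCP position; "eef_rot": TCP orientation; "force": force on the tool from outside, world axes, zero at the start; "wrist_torque": the same for the moment, N m; "grip_width": opening from 0.0 (shut) to 1.0 (fully open).
Only numpy, scipy, OpenCV 4.12 (cv2) and the standard library are available. Lean on these libraries where they do the work, as an engineer would, in place of code of your own. Each camera call takes 0.05 s, during which the arm holds its last target.

## Working session

There is one attempt and no reset: what is moved stays moved. The work goes in short steps, Python scripts to look and compute and a tool call to move; the robot and the scene stay as the last step left them, time stands still between calls to the robot, and variables do not carry over. Pictures are saved under pics/ and viewed, and the job is handed in when it is done.

Besides the shell and the picture viewer there is one more tool, called after "Request:" as a command line: name --argument value ..., lists and objects as JSON in quotes. carry_out: Moves the arm, as the interface text tells. Its arguments: {"type":"object","properties":{"deltas":{"type":"string"},"newtons":{"type":"number"}},"required":["deltas"]}

```bash
mkdir -p pics; ls; python3 - <<'E'
from plant import ctrl
import cv2
s=ctrl.state()
for k,v in s.items(): print(k,v)
for n in("top","side"):
    c=ctrl.camera(n); cv2.imwrite(f"pics/{n}0.png",c["image"][:,:,::-1]); print(n,c["mtx"],c["R"],c["t"])
E
```

```text
pics
time 0.0
qpos [-67.09496041  26.83664961  -0.66469521  91.88037279   0.34475508
  61.38755383  -3.22604749]
dq [ 0.03176419 -0.02437588 -0.11142019 -0.04316275  0.04326498  0.05044274
  0.03610226]
tau [ 8.78491937e-05 -5.32384157e+01  2.12744105e-02 -2.51293981e+01
  1.12842716e-02  8.00014328e-03 -2.03618737e-05]
tool_pos [0.27829955 0.58674127 0.20493498]
eef_rot [[ 4.28498384e-01 -6.38036544e-04 -9.03542322e-01]
 [ 9.03540783e-01 -1.67352129e-03  4.28498836e-01]
 [-1.78549523e-03 -9.99998396e-01 -1.40609130e-04]]
force [0.34706546 0.16190064 0.23621369]
wrist_torque [ 0.00350542  0.01553097 -0.03107495]
grip_width 0.9988432850443723
top [[514.35639671   0.         319.8202083 ]
 [  0.         514.35639671 244.02440893]
 [  0.           0.           1.        ]] [[-0.02291704 -0.9997166   0.0064441 ]
 [-0.99108531  0.02187205 -0.13142114]
 [ 0.13124295 -0.00939843 -0.99130568]] [0.07215096 0.60944144 1.12922697]
side [[456.40913247   0.         312.15686141]
 [  0.         456.40913247 239.68330976]
 [  0.           0.           1.        ]] [[ 0.98633219 -0.16429372 -0.01250553]
 [-0.12019511 -0.66551676 -0.73664141]
 [ 0.11270292  0.72807624 -0.67616791]] [-0.57118419  0.18183011  0.96074301]
```

View pics/top0.png

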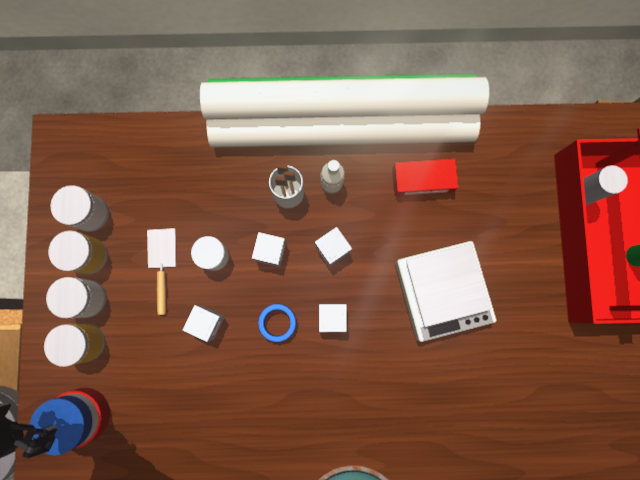

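View pics/side0.png

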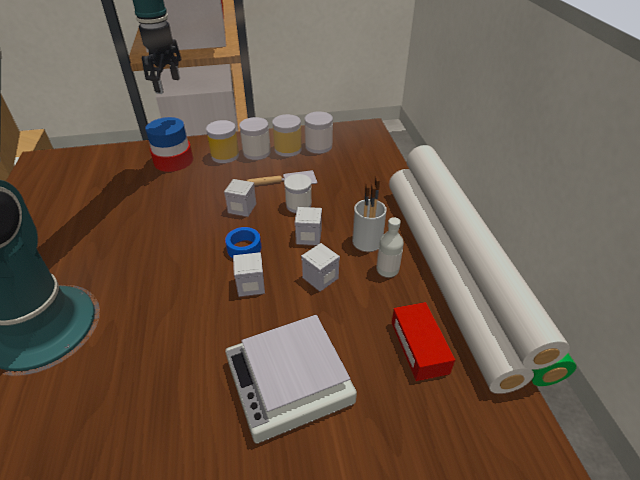

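The top view shows the tins at about (269,248), (334,245), (203,323) and (333,318). The scale is at about (446,291), the paint tin at (210,253) and the tape at (277,323). Next I'll segment the lids.

```bash
cat > h.py <<'E'
import numpy as np,cv2
from plant import ctrl
def ray(c,px,z):
    p=np.linalg.inv(c["mtx"])@np.array([px[0],px[1],1.]); R=c["R"];o=-R.T@c["t"];d=R.T@p
    return o+d*(z-o[2])/d[2]
def proj(c,X):
    q=c["mtx"]@(c["R"]@np.asarray(X,float)+c["t"]); return q[:2]/q[2]
E
python3 - <<'E'
from h import *
c=ctrl.camera("top"); im=c["image"]
g=cv2.cvtColor(im,cv2.COLOR_RGB2GRAY)
big=cv2.resize(im[220:350,175:505],None,fx=2.4,fy=2.4,interpolation=cv2.INTER_CUBIC)
for n,(x,y,z) in dict(A=(269,248,.072),B=(334,245,.072),C=(203,323,.072),D=(333,318,.072),pan=(446,285,.075),paint=(210,253,.078)).items():
    print(n,ray(c,(x,y),z).round(3), g[y-3:y+4,x-3:x+4].mean())
cv2.imwrite("pics/c1.png",big[:,:,::-1])
E
```

```text
A [0.6   0.171 0.072] 246.0204081632653
B [0.604 0.027 0.072] 243.20408163265307
C [0.44  0.315 0.072] 246.0
D [0.444 0.034 0.072] 246.0
pan [ 0.51  -0.215  0.075] 242.3673469387755
paint [0.591 0.3   0.078] 245.9591836734694
```

View pics/c1.png

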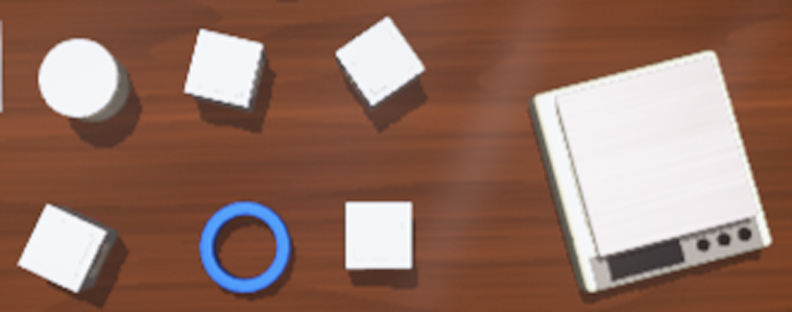

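```bash
python3 - <<'E'
from h import *
c=ctrl.camera("top"); im=c["image"]
g=cv2.cvtColor(im,cv2.COLOR_RGB2GRAY)
S=8
vis=cv2.resize(im[220:350,175:505],None,fx=2.4,fy=2.4,interpolation=cv2.INTER_CUBIC)
for n,(x,y,z) in dict(A=(269,248,.072),B=(334,245,.072),C=(203,323,.072),D=(333,318,.072)).items():
    G=cv2.resize(g[y-28:y+28,x-28:x+28],None,fx=S,fy=S,interpolation=cv2.INTER_CUBIC)
    for th in(170,205):
        _,l,st,ce=cv2.connectedComponentsWithStats((G>th).astype(np.uint8))
        k=l[28*S,28*S]; cn=cv2.findContours((l==k).astype(np.uint8),0,2)[0]; cn=max(cn,key=len)[:,0]
        px=(cn+.5)/S-.5+[x-28,y-28]
        W=np.array([ray(c,p,z)[:2] for p in px],np.float32)*1000
        (cx,cy),(w,h),a=cv2.minAreaRect(W); print(n,th,round(cx,1),round(cy,1),round(w,1),round(h,1),round(a,1))
cs=ctrl.camera("side")["image"]
cv2.imwrite("pics/s1.png",cv2.resize(cs[165:445,210:370],None,fx=2.1,fy=2.1,interpolation=cv2.INTER_CUBIC)[:,:,::-1])
cv2.imwrite("pics/pan.png",cv2.resize(im[230:350,385:505],None,fx=5,fy=5,interpolation=cv2.INTER_CUBIC)[:,:,::-1])
E
```

```text
A 170 600.7 173.9 61.2 61.2 75.5
A 205 600.7 174.0 59.7 60.0 75.5
B 170 604.1 30.1 61.1 61.0 33.5
B 205 604.1 30.1 59.8 59.6 33.6
C 170 440.3 321.0 60.7 60.7 64.1
C 205 440.3 321.1 59.3 59.5 64.1
D 170 445.2 35.1 59.9 59.4 89.0
D 205 445.4 35.4 58.5 58.3 88.7
```

View pics/pan.png

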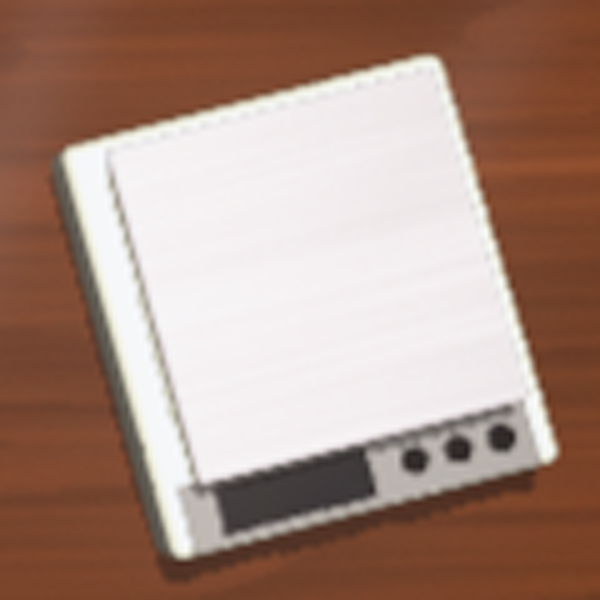

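The crop shows the pan corners at about (108,150), (200,487), (525,403) and (438,65). I'll convert these and check them against the 150 mm plate, then check the tins with the side camera.

```bash
python3 - <<'E'
from h import *
c=ctrl.camera("top")
P=np.array([ray(c,((x+.5)/5-.5+385,(y+.5)/5-.5+230),.075)[:2]*1000 for x,y in[(108,150),(200,487),(525,403),(438,65)]])
print(P.round(1)); print([np.linalg.norm(P[i]-P[i-1]).round(1) for i in range(4)], P.mean(0), (P[0]+P[2])/2)
d=np.diff(np.vstack([P,P[:1]]),axis=0);print(np.degrees(np.arctan2(d[:,1],d[:,0])).round(1))
s=ctrl.camera("side"); im=s["image"][:,:,::-1].copy()
im=cv2.resize(im,None,fx=3,fy=3,interpolation=cv2.INTER_CUBIC)
for cx,cy,a in[(600.7,174,75.5),(604,30,33.5),(440.3,321,64.1),(445.3,35.3,89)]:
    t=np.radians(a);R=np.array([[np.cos(t),-np.sin(t)],[np.sin(t),np.cos(t)]])
    q=[proj(s,[*(R@v/1000+[cx/1000,cy/1000]),.072]) for v in np.array([[29,29],[29,-29],[-29,-29],[-29,29]])]
    cv2.polylines(im,[np.int32((np.array(q)+.5)*3)],1,(0,0,255),1)
q=[proj(s,[*(p/1000),.075]) for p in P]; cv2.polylines(im,[np.int32((np.array(q)+.5)*3)],1,(0,0,255),1)
cv2.imwrite("pics/s2.png",im[480:930,600:1140]);cv2.imwrite("pics/s3.png",im[900:1350,600:1140])
E
```

```text
[[ 567.6 -130.3]
 [ 420.4 -163.5]
 [ 453.2 -306.6]
 [ 602.  -277.9]]
[np.float64(151.6), np.float64(150.8), np.float64(146.8), np.float64(151.6)] [ 510.79802892 -219.5801376 ] [ 510.36835917 -218.44815092]
[-167.3  -77.1   10.9  103.1]
```

View pics/s2.png

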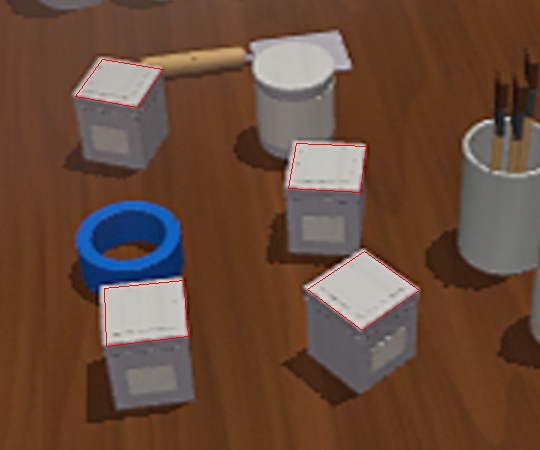

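View pics/s3.png

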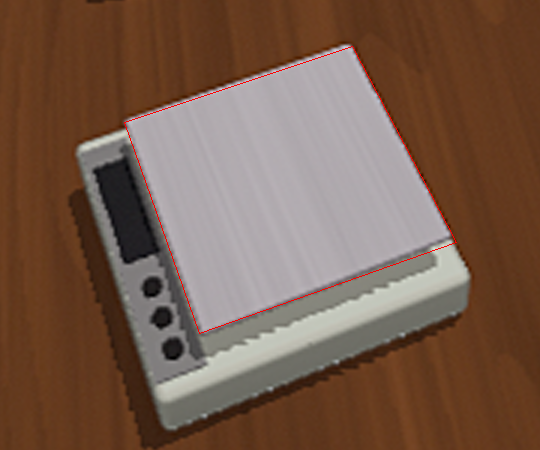

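The side view confirms all the fits: the red outlines sit on the lids and the pan, and the pan sides come out at 147–152 mm. The targets are C(440,321,64.1°), A(601,174,75.5°), B(604,30,33.5°), D(445,35,-1°) and pan (511,-219,~12.7°). I'll weigh C first.

Request:
carry_out --deltas "16.2 -26.6 0 0 0 0 85;16.2 -26.6 0 0 0 0 85;16.2 -26.6 0 0 0 0 85;16.2 -26.6 0 0 0 0 85;16.2 -26.6 0 0 0 0 85" --newtons 50

```text
time: 0.77
tool_pos: [0.3601, 0.453, 0.206]
eef_rot: [[0.428, 0.0, -0.904], [0.904, 0.0, 0.428], [0.0, -1.0, -0.0]]
force: [-0.1, -0.1, -0.0]
grip_width: 0.994
```

Request:
carry_out --deltas "16.2 -26.6 0 0 0 0 85;16.2 -26.6 0 0 0 0 85;16.2 -26.6 0 0 0 0 85;16.2 -26.6 0 0 0 0 85;16.2 -26.6 0 0 0 -0.08 85"

```text
time: 1.18
tool_pos: [0.4411, 0.3199, 0.2061]
eef_rot: [[0.436, 0.0, -0.9], [0.9, 0.0, 0.436], [0.0, -1.0, -0.0]]
force: [0.3, 0.4, 0.1]
grip_width: 0.996
```

Request:
carry_out --deltas "0 0 -30 0 0 0 85;0 0 -30 0 0 0 85;0 0 -10 0 0 0 85;0 0 0 0 0 0 85"

```text
time: 1.52
tool_pos: [0.4388, 0.3201, 0.1334]
eef_rot: [[0.436, -0.004, -0.9], [0.9, -0.004, 0.436], [-0.005, -1.0, 0.002]]
force: [0.8, -0.3, -0.6]
grip_width: 0.995
```

Request:
carry_out --deltas "0 1 -25 0 0 0 85;0 0 -25 0 0 0 85;0 0 -25 0 0 0 85;0 0 -20 0 0 0 85;0 0 -9 0 0 0 85"

```text
time: 1.93
tool_pos: [0.4399, 0.3227, 0.0308]
eef_rot: [[0.435, -0.001, -0.9], [0.9, -0.001, 0.435], [-0.001, -1.0, 0.001]]
force: [0.2, -0.4, -0.4]
grip_width: 0.995
```

Request:
carry_out --deltas "0 0 0 0 0 0 85;0 0 0 0 0 0 60;0 0 0 0 0 0 50;0 0 0 0 0 0 50;0 0 0 0 0 0 50"

```text
time: 2.35
tool_pos: [0.4412, 0.3225, 0.0339]
eef_rot: [[0.436, 0.001, -0.9], [0.9, 0.001, 0.436], [0.001, -1.0, -0.001]]
force: [-1.4, -1.8, 5.0]
grip_width: 0.658
```

Request:
carry_out --deltas "0 0 0 0 0 0 50;0 0 0 0 0 0 50;0 0 0 0 0 0 50"

```text
time: 2.6
tool_pos: [0.4412, 0.3225, 0.0339]
eef_rot: [[0.436, 0.001, -0.9], [0.9, 0.001, 0.436], [0.002, -1.0, -0.001]]
force: [-2.1, -2.2, 5.6]
grip_width: 0.661
```

Request:
carry_out --deltas "0 0 5 0 0 0 50;0 0 7 0 0 0 50;0 0 0 0 0 0 50;0 0 0 0 0 0 50;0 0 0 0 0 0 50"

```text
time: 3.02
tool_pos: [0.4405, 0.3223, 0.044]
eef_rot: [[0.436, 0.0, -0.9], [0.9, 0.0, 0.436], [0.0, -1.0, -0.0]]
force: [-0.8, 0.3, -4.6]
grip_width: 0.661
```

Request:
carry_out --deltas "0 0 0 0 0 0 50;0 0 0 0 0 0 50;0 0 0 0 0 0 50"

```text
time: 3.27
tool_pos: [0.4404, 0.3222, 0.0436]
eef_rot: [[0.436, -0.0, -0.9], [0.9, -0.0, 0.436], [-0.0, -1.0, 0.0]]
force: [-0.3, -0.4, -4.2]
grip_width: 0.66
```

Request:
carry_out --deltas "0 0 0 0 0 0 50;0 0 0 0 0 0 50"

```text
time: 3.43
tool_pos: [0.4405, 0.3222, 0.0437]
eef_rot: [[0.436, -0.0, -0.9], [0.9, -0.0, 0.436], [-0.0, -1.0, 0.0]]
force: [0.4, -0.1, -4.4]
grip_width: 0.658
```

C reads -4.4 N, about 0.45 kg, against 1.1–1.8 N for an empty tin, so it looks like the full one. I'll lift it higher and confirm with another reading.

Request:
carry_out --deltas "0 0 15 0 0 0 50;0 0 25 0 0 0 50;0 0 30 0 0 0 50;0 0 30 0 0 0 50;0 0 25 0 0 0 50"

```text
time: 3.85
tool_pos: [0.4407, 0.3224, 0.1708]
eef_rot: [[0.436, 0.001, -0.9], [0.9, 0.001, 0.436], [0.001, -1.0, -0.0]]
force: [0.7, -0.3, -4.4]
grip_width: 0.662
```

Request:
carry_out --deltas "0 0 0 0 0 0 50;0 0 0 0 0 0 50;0 0 0 0 0 0 50;0 0 0 0 0 0 50"

```text
time: 4.18
tool_pos: [0.4394, 0.3214, 0.167]
eef_rot: [[0.436, -0.003, -0.9], [0.9, -0.002, 0.436], [-0.003, -1.0, 0.001]]
force: [-0.1, 0.7, -4.9]
grip_width: 0.658
```

```bash
python3 - <<'E'
from h import *
c=ctrl.camera("side");s=ctrl.state();print(s["force"],s["wrist_torque"],s["tool_pos"],s["time"])
cv2.imwrite("pics/s4.png",c["image"][80:380,180:480,::-1].repeat(2,0).repeat(2,1))
E
```

```text
[-0.36914878  0.12675594 -4.90163183] [-0.04898152  0.01021167 -0.02781877] [0.43948525 0.32147823 0.16698927] 4.2333
```

View pics/s4.png

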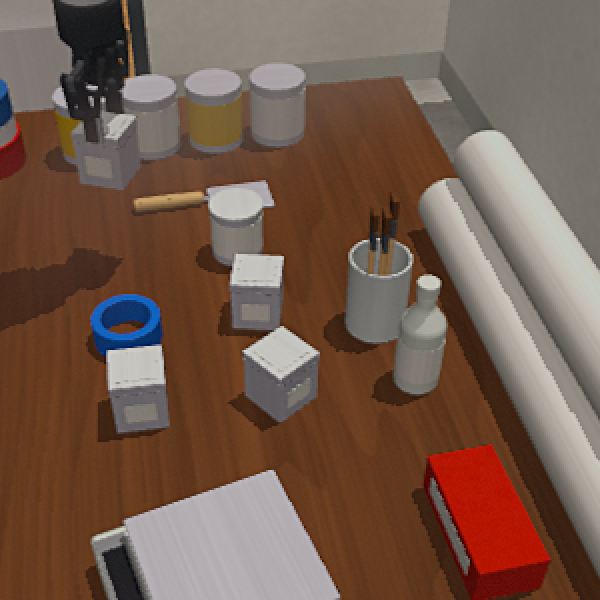

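C is held clear of the bench and upright, at about 4.4–4.9 N, so it is the full tin. I'll carry it to the pan.

Request:
carry_out --deltas "2 -12 0 0 0 -0.2 50;3 -22 0 0 0 -0.4 50;4 -27 0 0 0 -0.45 50;4 -27 0 0 0 -0.45 50;4 -27 0 0 0 -0.45 50"

```text
time: 4.65
tool_pos: [0.4573, 0.2037, 0.1683]
eef_rot: [[0.614, -0.001, -0.789], [0.789, -0.001, 0.614], [-0.002, -1.0, -0.0]]
force: [1.3, 0.7, -4.8]
grip_width: 0.662
```

Request:
carry_out --deltas "4 -27 0 0 0 -0.45 50;4 -27 0 0 0 -0.45 50;4 -27 0 0 0 -0.45 50;4 -27 0 0 0 -0.45 50;4 -27 0 0 0 -0.45 50"

```text
time: 5.07
tool_pos: [0.4767, 0.0687, 0.1685]
eef_rot: [[0.782, -0.001, -0.624], [0.624, -0.001, 0.782], [-0.001, -1.0, 0.0]]
force: [0.2, -0.1, -4.1]
grip_width: 0.656
```

Request:
carry_out --deltas "4 -27 0 0 0 -0.45 50;4 -27 0 0 0 -0.45 50;4 -27 0 0 0 -0.45 50;4 -27 0 0 0 -0.45 50;4 -27 0 0 0 -0.45 50"

```text
time: 5.48
tool_pos: [0.4961, -0.066, 0.1686]
eef_rot: [[0.906, -0.001, -0.424], [0.424, -0.0, 0.906], [-0.001, -1.0, 0.0]]
force: [-0.3, 0.7, -4.1]
grip_width: 0.659
```

Request:
carry_out --deltas "4 -27 0 0 0 -0.45 50;4 -27 0 0 0 -0.45 50;4 -27 0 0 0 -0.45 50;3 -26 0 0 0 -0.45 50;0 -20 0 0 0 -0.4 50"

```text
time: 5.9
tool_pos: [0.511, -0.194, 0.1687]
eef_rot: [[0.979, -0.001, -0.205], [0.205, -0.001, 0.979], [-0.001, -1.0, -0.001]]
force: [0.0, -0.4, -4.7]
grip_width: 0.657
```

Request:
carry_out --deltas "0 -10 0 0 0 0 50;0 -2 0 0 0 0 50;0 0 0 0 0 0 50;0 0 0 0 0 0 50;0 0 0 0 0 0 50"

```text
time: 6.32
tool_pos: [0.5125, -0.1999, 0.1687]
eef_rot: [[0.977, -0.0, -0.214], [0.214, 0.001, 0.977], [-0.0, -1.0, 0.001]]
force: [0.7, 0.6, -4.8]
grip_width: 0.66
```

Request:
carry_out --deltas "-1 -10 0 0 0 0 50;-1 -9 -10 0 0 0 50;0 0 -15 0 0 0 50;0 0 -15 0 0 0 50;0 0 -8 0 0 0 50"

```text
time: 6.73
tool_pos: [0.5098, -0.2203, 0.1195]
eef_rot: [[0.977, -0.002, -0.213], [0.213, 0.001, 0.977], [-0.002, -1.0, 0.001]]
force: [-0.7, 0.8, -5.8]
grip_width: 0.661
```

Request:
carry_out --deltas "0 0 0 0 0 0 50;0 0 0 0 0 0 50;0 0 0 0 0 0 50"

```text
time: 6.98
tool_pos: [0.5112, -0.2209, 0.1217]
eef_rot: [[0.977, 0.001, -0.213], [0.213, -0.001, 0.977], [0.001, -1.0, -0.001]]
force: [0.4, 0.1, -3.8]
grip_width: 0.66
```

```bash
python3 - <<'E'
from h import *
c=ctrl.camera("side");s=ctrl.state();print(s["force"],s["tool_pos"],s["time"])
cv2.imwrite("pics/s5.png",cv2.resize(c["image"][220:460,200:400,::-1],None,fx=2.5,fy=2.5,interpolation=2))
E
```

```text
[ 0.09468279 -0.18485796 -4.17339152] [ 0.51130596 -0.22093809  0.12181623] 7.0333
```

View pics/s5.png

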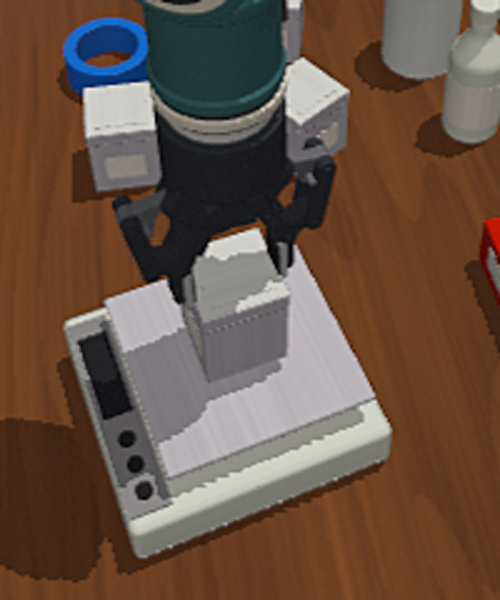

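The tin is square and upright just above the pan centre, with about 12 mm to go. I'll lower it slowly.

Request:
carry_out --deltas "0 1.5 -2 0 0 0 50;0 0 -2 0 0 0 50;0 0 -2 0 0 0 50;0 0 -2 0 0 0 50;0 0 -1 0 0 0 50"

```text
time: 7.45
tool_pos: [0.5104, -0.2191, 0.1116]
eef_rot: [[0.977, -0.0, -0.212], [0.212, 0.0, 0.977], [-0.0, -1.0, 0.0]]
force: [-0.2, 0.0, -4.6]
grip_width: 0.662
```

Request:
carry_out --deltas "0 0 -1 0 0 0 50;0 0 -1 0 0 0 50;0 0 -1 0 0 0 50;0 0 0 0 0 0 50"

```text
time: 7.78
tool_pos: [0.5106, -0.2193, 0.1088]
eef_rot: [[0.977, -0.0, -0.212], [0.212, -0.0, 0.977], [-0.0, -1.0, -0.0]]
force: [0.6, -0.4, -3.8]
grip_width: 0.664
```

Request:
carry_out --deltas "0 0 -1 0 0 0 50;0 0 0 0 0 0 50;0 0 0 0 0 0 50"

```text
time: 8.03
tool_pos: [0.5106, -0.2193, 0.108]
eef_rot: [[0.977, 0.0, -0.212], [0.212, -0.0, 0.977], [0.0, -1.0, -0.0]]
force: [-0.5, 0.2, -3.4]
grip_width: 0.66
```

Contact has started. I'll ease it down until the pan carries the load.

Request:
carry_out --deltas "0 0 -0.7 0 0 0 50;0 0 -0.7 0 0 0 50;0 0 0 0 0 0 50;0 0 0 0 0 0 50"

```text
time: 8.37
tool_pos: [0.5106, -0.2193, 0.1066]
eef_rot: [[0.977, 0.0, -0.212], [0.212, -0.0, 0.977], [0.0, -1.0, -0.0]]
force: [-0.5, 0.6, -1.6]
grip_width: 0.66
```

Request:
carry_out --deltas "0 0 -0.7 0 0 0 50;0 0 -0.7 0 0 0 50;0 0 0 0 0 0 50;0 0 0 0 0 0 50"

```text
time: 8.7
tool_pos: [0.5106, -0.2193, 0.1052]
eef_rot: [[0.977, 0.0, -0.212], [0.212, -0.0, 0.977], [0.0, -1.0, -0.0]]
force: [-0.5, -0.1, -0.8]
grip_width: 0.661
```

Request:
carry_out --deltas "0 0 0 0 0 0 50;0 0 0 0 0 0 50"

```text
time: 8.87
tool_pos: [0.5106, -0.2193, 0.1052]
eef_rot: [[0.977, 0.0, -0.212], [0.212, -0.0, 0.977], [0.0, -1.0, -0.0]]
force: [-0.9, 0.4, -0.3]
grip_width: 0.663
```

Request:
carry_out --deltas "0 0 0 0 0 0 50;0 0 0 0 0 0 50;0 0 0 0 0 0 58;0 0 0 0 0 0 60;0 0 0 0 0 0 62" --newtons 20

```text
time: 9.28
tool_pos: [0.5109, -0.2192, 0.1052]
eef_rot: [[0.977, 0.001, -0.212], [0.212, -0.0, 0.977], [0.001, -1.0, -0.0]]
force: [-0.6, 0.8, -0.1]
grip_width: 0.727
```

Request:
carry_out --deltas "0 0 0 0 0 0 66;0 0 0 0 0 0 72;0 0 0 0 0 0 78;0 0 0 0 0 0 84;0 0 0 0 0 0 84"

```text
time: 9.7
tool_pos: [0.5107, -0.2192, 0.1052]
eef_rot: [[0.977, 0.0, -0.212], [0.212, -0.0, 0.977], [0.0, -1.0, -0.0]]
force: [0.7, 0.2, 0.1]
grip_width: 0.985
```

```bash
python3 - <<'E'
from h import *
c=ctrl.camera("side");s=ctrl.state();print(s["force"],s["tool_pos"],s["time"],s["grip_width"])
cv2.imwrite("pics/s6.png",cv2.resize(c["image"][220:460,200:400,::-1],None,fx=2.5,fy=2.5,interpolation=2))
E
```

```text
[-0.19765058 -0.05997441 -0.9846165 ] [ 0.51064384 -0.21917296  0.10514358] 9.75 0.983099775281016
```

View pics/s6.png

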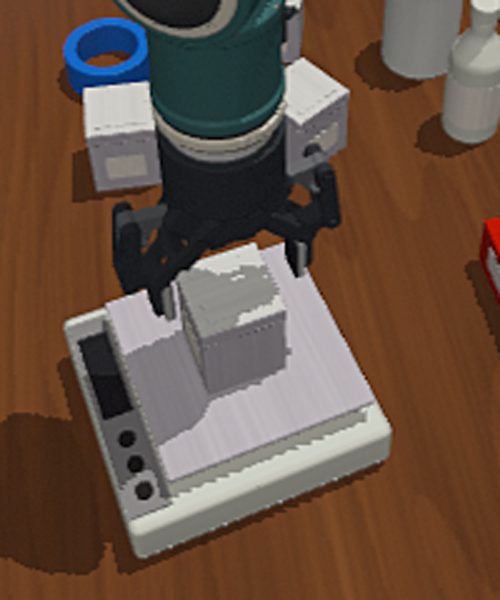

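The fingers are clear and the tin stands upright. I'll retreat straight up, then away to the side.

Request:
carry_out --deltas "0 0 10 0 0 0 84;0 0 20 0 0 0 84;0 0 30 0 0 0 84;0 0 35 0 0 0 84;0 0 35 0 0 0 84"

```text
time: 10.17
tool_pos: [0.51, -0.2193, 0.2369]
eef_rot: [[0.977, -0.001, -0.212], [0.212, -0.0, 0.977], [-0.001, -1.0, 0.0]]
force: [1.6, 0.7, 1.0]
grip_width: 0.982
```

Request:
carry_out --deltas "-10 -15 10 0 0 0 84;-10 -25 0 0 0 0 84;-10 -30 0 0 0 0 84;-10 -30 0 0 0 0 84;-10 -30 0 0 0 0 84"

```text
time: 10.58
tool_pos: [0.4601, -0.3503, 0.2463]
eef_rot: [[0.977, 0.001, -0.213], [0.213, -0.0, 0.977], [0.001, -1.0, -0.001]]
force: [0.1, -0.4, -0.0]
grip_width: 0.986
```

Request:
carry_out --deltas "-10 -25 0 0 0 0 84;-5 -15 0 0 0 0 84;0 0 0 0 0 0 84;0 0 0 0 0 0 84;0 0 0 0 0 0 84"

```text
time: 11.0
tool_pos: [0.4462, -0.3881, 0.2453]
eef_rot: [[0.977, 0.001, -0.213], [0.213, 0.001, 0.977], [0.001, -1.0, 0.001]]
force: [0.9, 0.9, -0.1]
grip_width: 0.984
```

```bash
python3 - <<'E'
from h import *
c=ctrl.camera("top");cs=ctrl.camera("side");s=ctrl.state();print(s["force"],s["tool_pos"],s["time"],s["grip_width"])
im=cv2.resize(c["image"][150:360,130:510,::-1],None,fx=2.1,fy=2.1,interpolation=2)
cv2.imwrite("pics/t7.png",im)
cv2.imwrite("pics/s7.png",cv2.resize(cs["image"][150:450,200:460,::-1],None,fx=2,fy=2,interpolation=2))
g=cv2.cvtColor(c["image"],cv2.COLOR_RGB2GRAY)
for n,(x,y) in dict(A=(269,248),B=(334,245),D=(333,318)).items():
    _,l=cv2.connectedComponents((g[y-28:y+28,x-28:x+28]>190).astype(np.uint8))
    cn=max(cv2.findContours((l==l[28,28]).astype(np.uint8),0,2)[0],key=len)[:,0]+[x-28,y-28]
    print(n,cv2.minAreaRect(np.array([ray(c,p,.072)[:2]*1000 for p in cn],np.float32)))
E
```

```text
[0.31801225 0.27476961 0.22047168] [ 0.44647267 -0.38767283  0.24516413] 11.1 0.9826906914211594
A ((600.7030029296875, 174.23196411132812), (59.18561553955078, 60.14802169799805), 75.63426208496094)
B ((603.940673828125, 29.877220153808594), (59.20185852050781, 59.71693801879883), 33.18513107299805)
D ((445.4235534667969, 35.90279006958008), (56.61235427856445, 58.00419235229492), 88.67364501953125)
```

View pics/t7.png

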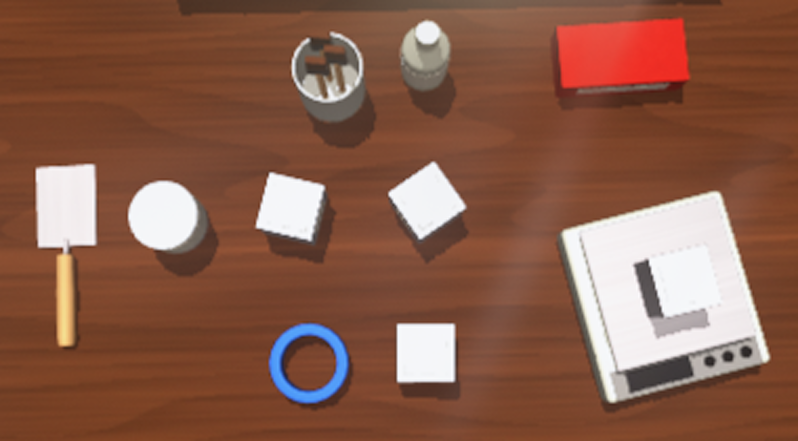

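View pics/s7.png

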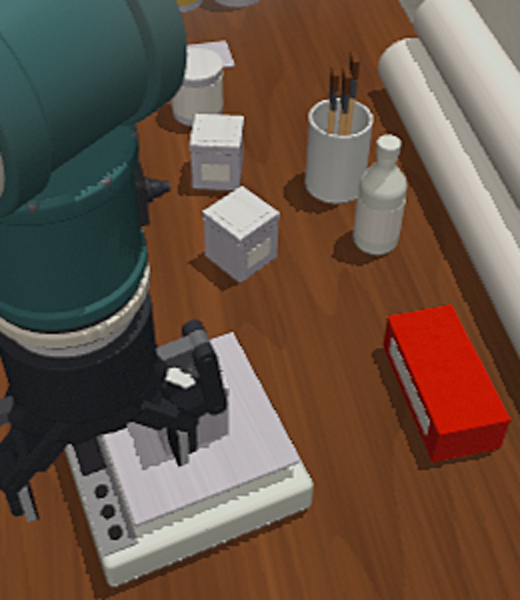

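The top view shows the tin lid corners at about (648,258), (707,244), (720,303) and (662,314) in the crop. I'll check that it is centred.

```bash
python3 - <<'E'
from h import *
c=ctrl.camera("top")
P=np.array([ray(c,(x/2.1+130,y/2.1+150),.1425)[:2]*1000 for x,y in[(648,258),(707,244),(720,303),(662,314)]])
print(P.round(1),P.mean(0)); print([np.linalg.norm(P[i]-P[i-1]).round(1) for i in range(4)])
E
```

```text
[[ 532.  -183.8]
 [ 544.5 -242.6]
 [ 486.5 -251.8]
 [ 477.2 -194.5]] [ 510.06016752 -218.18092933]
[np.float64(55.9), np.float64(60.1), np.float64(58.7), np.float64(58.0)]
```

The tin's centre is at (510,-218) and the pan's at (511,-219). Handing in.

```bash
python3 -c "
from plant import ctrl
print(ctrl.hand_in())"
```

```text
the job is handed in; nothing more can be done
None
```

The full tin is standing upright in the middle of the scale's pan, and I handed the job in at about 11 s of the 72 s allowed.

- **Which tin:** I lifted the left front tin, which stood at about (440, 321) mm. It pulled down with about 4.4–4.9 N, roughly 0.45–0.5 kg; an empty tin would read at most 1.8 N. The first tin I lifted was the full one, so I never touched or weighed the other three.
- **Placing:** I lowered it in steps of 1 mm or less from first contact until the pan carried its weight. The pan sank about 4 mm, judged from the tool height and force, against the stop at 14 mm. I then opened the fingers and backed away.
- **Last checks:** The top camera puts the tin at about (510, -218) mm and the pan's centre at about (511, -219) mm, with the tin square to the pan. The three empty tins are within 1 mm of where they started. The other items look undisturbed by eye; I did not measure them. The gripper is clear of everything.
- **Failed checks:** No check failed or disagreed. The wrist force reading wandered by about 1 N, which is too little to change which tin is full.

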